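# Find the heavy side of the watch tester's drum

### The job

A heavy clamp with a watch in it sits off-centre, at an unknown place, inside the closed drum of the watch tester. Take the drum's crank by its black grip and swing the drum right round, to the far side and on (or back) to where it stood, feeling where it pulls; then turn the drum so that its heavy side hangs straight down. Finish with the fingers still closed on the crank's grip, holding the drum still there, and leave the other things on the bench alone.

Things in the scene. Friction and masses are not known exactly. Their poses are not given: they have to be found in the camera images.
- tester: Watch tester, bolted down: grey housing (110 x 85 mm, 202 mm high) on a dark foot, carrying a closed aluminium drum (diameter 120 mm, 60 mm long) on a level axle 150 mm above the bench. Origin on the bench below the drum's centre, z up, y along the axle towards the crank. Unseen in the drum a clamp of 0.5 to 0.6 kg sits 37 mm off the axle, at an angle to the crank that differs every time.
- axle (a point): Centre of the drum, on its axle, 150 mm above the bench. z is up, y runs along the axle towards the crank (the housing is on the -y side); these axes do not turn with the drum. The drum's crank face is at y = +30 mm, the crank arm ends at y = +42 mm, and the crank's grip spans y = +52 to +122 mm.
- drum (a joint): Turn of the drum (rad), no stops, positive about the axle's +y. At 0 the crank points up; at q the grip is off the axle by 50 mm x sin q along the axle's x and 50 mm x cos q upwards. It does not tell the heavy side. Turning takes 0.25 N m of steady friction, plus or minus up to 0.22 N m as the heavy side rises or sinks. Left alone the drum stays put anywhere. The crank is counterbalanced.
- handle (a point): Centre line of the crank's grip: black round sleeve, diameter 18 mm, 70 mm long, level, parallel to the axle, spinning freely on its pin. The point is 50 mm from the axle, at y = +95 mm from the axle point (65 mm out from the drum's face). It can be pinched from above at any crank angle, fingers closing across the axle, and carried round in a circle with the fingers always pointing down.
- holder: Bystander: round aluminium movement holder, diameter 72 mm, 31 mm high, below and beside the crank. Origin under its centre.
- tweezers: Bystander: dark steel tweezers, 130 mm long, lying. Origin under the centre.
- watch: Bystander: steel wrist watch laid out flat, 160 mm long. Origin under the centre.
- driver: Bystander: small screwdriver with an aluminium handle, 130 mm long, lying. Origin under its centre.
- oil: Bystander: amber glass jar, diameter 36 mm, 60 mm high. Origin under its centre.
- loupe: Bystander: black eye loupe, diameter 34 mm, 28 mm high. Origin under its centre.
- stake: Bystander: dark steel block with a row of holes, 90 x 30 x 18 mm. Origin under its centre.

How it is judged (in metres and radians):
On the way, in this order (a step that is already met when the one before it is completed fails the run):
1. the fingers have swung the crank to the far side of where it stood (distance of handle from where it was at the start of the episode above 0.09 m and contact force between the fingers and drum above 0.3 N), for 0.02 s.
2. and on round, or back, to where it stood (distance of handle from where it was at the start of the episode below 0.025 m and contact force between the fingers and drum above 0.3 N), for 0.02 s.
At the end, for the whole second after the job is handed in: the heavy side of the drum hangs within 20 degrees of straight down, the drum is still, and the fingers grip the crank's grip with more than 2 N (angle between clamp_c0's own z axis and vertical below 0.35 rad and contact force between the fingers and grip above 2 N and velocity of joint drum between -0.15 and 0.15 rad/s); the arm keeps its last pose, push and grip.
It fails at once if another thing on the bench is pushed out of its place (more than 30 mm) (distance of any of holder, tweezers, watch, driver, oil, loupe, stake from where it was at the start of the episode above 0.03 m).
It also fails if it takes over 72 s, if anything falls off the work surface, if the arm or the gripper's body presses on something with over 40 N, if the wrist force passes 120 N, or if a joint passes its speed limit or range.

### The arm

A 6-joint arm with a two-finger parallel gripper is mounted at the origin on the work surface. World frame = base frame: x ahead of the robot, y to its left, z up, the work surface at z = 0. Lengths are in m, angles in degrees, forces in N, time in s.
With the tool pointing down it reaches from about 0.25 to 0.725 m from the base axis. Payload 9.7 kg.
Tool frame: the origin (TCP) lies midway between the tips of the shut fingers; the grasp point (between the pads) lies 19 mm behind it; z points along the fingers, y is the line along which they close (so a half turn about z gives the same grasp; the last joint's range is limited). The gripper opens to 85 mm and grips with 20 to 120 N. Pads are 22 mm wide; open, the fingers measure 114 mm over their backs; the gripper's body (76 mm by 85 mm) begins 54 mm behind the grasp point. The pads swing forward as they close: fully open they stand 13 mm farther back than shut.
Start: joints at [64.572, 4.979, 10.078, 95.1, 0, 90], TCP at [0.236, 0.497, 0.231] pointing down, gripper open.
Joint ranges: [-179.16, 179.16], [-48.56, 103.87], [-65.8, 70.77], [-126.05, 130.52], [-82.76, 87.17], [-180, 180]. Speed limits (degrees/s): [127.2, 127.2, 147.25, 180, 180, 180].

### API

Orientations are given as [roll, pitch, yaw] about the fixed x, y, z axes, in that order (R = Rz(yaw) Ry(pitch) Rx(roll)).
In Python, from workcell import bot gives the robot as it stands.
- The arm moves only by the shell command python3 -m crank 'ROWS' [FORCE]. ROWS is JSON, a list of rows, each an object with "gripper": the finger opening in mm, from 0 to 85.4; "travel": the shift along the tool's x, y, z in mm, a list of three; "twist": the turn, a rotation vector about the tool's x, y, z in rad, a list of three. In form: [{"gripper": gripper, "travel": [tx, ty, tz], "twist": [rx, ry, rz]}, ...]. A call has 1 to 12 rows; each row shifts and turns the commanded pose from where the row before left it, along the tool's axes as they then stand; what a row does not reach is not made up. A row lasts 1/8 s, in which the tool goes at most 62.5 mm and 10.7 degrees, less where a joint would pass 70% of its speed; a pose out of reach is approached as far as the arm can. A call is refused whole if a number of a shift passes 62.5 or a number of a turn 0.188, either way. A call with a gripper value outside its range is refused whole. The fingers move at their own pace and stop on an object; FORCE is the grip in N (left out, the last holds). Time passes only in rows, so rows that do not move let the fingers close. It gives the time, the measured TCP pose, the force, the opening and the grip force at its end, in the units of the state.
- bot.get_obs(): the state, without advancing time (a new reading comes with each control period).
- bot.camera(name): name is "side" or "top" or "wrist"; returns the picture (420x560x3 uint8, red, green, blue); there is no depth.
- bot.calibration(name): a dict with "vfov" (degrees; the focal length in pixels is half the picture's height over the tangent of half this angle, whatever the lens; pixels are square), "cx", "cy" (the principal point, pixels), "k1" (the pictures are not rectified: a ray, as slopes to the right and down, at radius r is drawn at 1 + k1 r^2 times it, then the intrinsics apply), "camera_from_world" (4x4, takes a point from world to camera coordinates). Camera axes: x right, y down, z forward; pixel columns grow to the right and rows downward; lengths in m; the calibration is good to about 2 mm. A picture is of the moment at which its call begins: read the wrist's pose just before it. calibration takes no time and is no camera call; for the wrist camera it gives the pose at the moment of the call.
- bot.job_done(): hands the job in; it is judged then, once.
The state is a dict: "time": time; "q": joint angles; "qd": joint speeds; "joint_efforts": joint torques, N m; "ee_pos": TCP position; "tcp_rot": TCP orientation; "wrist_force": force on the tool from outside, world axes, zero at the start; "torque": the same for the moment, N m; "opening": finger opening in m; "grasp_force": force on a finger pad.
Only numpy, scipy, OpenCV 4.12 (cv2) and the standard library are available. Lean on these libraries where they do the work, as an engineer would, in place of code of your own. Each camera call takes 0.05 s, during which the arm holds its last target. There are 200 camera calls.

## Working session

There is one attempt and no reset: what is moved stays moved. The work goes in short steps, Python scripts to look and compute and a shell command to move; the robot and the scene stay as the last step left them, time stands still between calls to the robot, and variables do not carry over. Pictures are saved under pics/ and viewed, at most 10 in all, crops included, and the job is handed in when it is done.

```bash
mkdir -p pics; ls; python3 - <<'E'
from workcell import bot
import cv2,numpy as np
np.set_printoptions(precision=4,suppress=True)
o=bot.get_obs();print({k:np.round(v,3) for k,v in o.items()})
for n in("side","top"):
    cv2.imwrite(f"pics/{n}0.png",bot.camera(n)[:,:,::-1]);print(n,bot.calibration(n))
E
```

```text
pics
{'time': np.float64(0.0), 'q': array([64.572,  5.011, 10.033, 95.098, -0.001, 90.001]), 'qd': array([-0.069, -0.008,  0.071, -0.128, -0.022, -0.02 ]), 'joint_efforts': array([ -0.005, -52.039,  46.48 ,   0.017,  -0.   ,  -0.   ]), 'ee_pos': array([0.236, 0.497, 0.231]), 'tcp_rot': array([-179.923,    0.001,  154.571]), 'wrist_force': array([ 0.087,  0.074, -0.206]), 'torque': array([ 0.04 ,  0.029, -0.047]), 'grasp_force': np.float64(0.0), 'opening': np.float64(0.085)}
side {'vfov': 52.06251804078709, 'cx': 275.914542121256, 'cy': 205.78379268095466, 'k1': -0.04312908512946989, 'camera_from_world': array([[ 0.9936, -0.1116,  0.0172, -0.5707],
       [-0.0745, -0.7624, -0.6427,  0.1053],
       [ 0.0848,  0.6374, -0.7659,  1.2849],
       [ 0.    ,  0.    ,  0.    ,  1.    ]])}
top {'vfov': 48.602831793296716, 'cx': 276.6472432192852, 'cy': 211.87222926673908, 'k1': -0.03287217436621058, 'camera_from_world': array([[ 0.0056, -0.9998, -0.0214, -0.0263],
       [-0.9973, -0.004 , -0.0729,  0.6025],
       [ 0.0728,  0.0217, -0.9971,  1.1863],
       [ 0.    ,  0.    ,  0.    ,  1.    ]])}
```

View pics/side0.png

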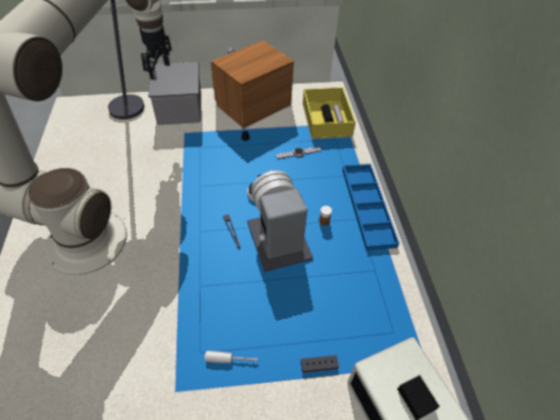

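View pics/top0.png

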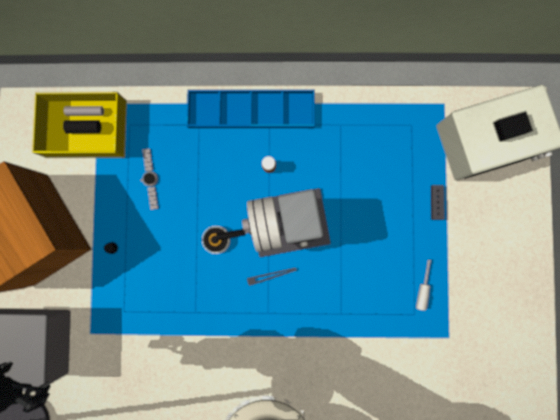

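The top view shows the drum at about (266,225) and the black grip at about (231,235), beside and above the holder at (215,240). The axle points to world +y, slightly turned. I'll enlarge it.

```bash
python3 - <<'E'
import cv2,numpy as np
a=cv2.imread("pics/top0.png")[175:295,180:340];b=cv2.imread("pics/side0.png")[150:280,220:340]
cv2.imwrite("pics/c1.png",cv2.resize(a,None,fx=5,fy=5,interpolation=2))
cv2.imwrite("pics/c2.png",cv2.resize(b,None,fx=4.6,fy=4.6,interpolation=2))
E
```

```text
(no output)
```

View pics/c1.png

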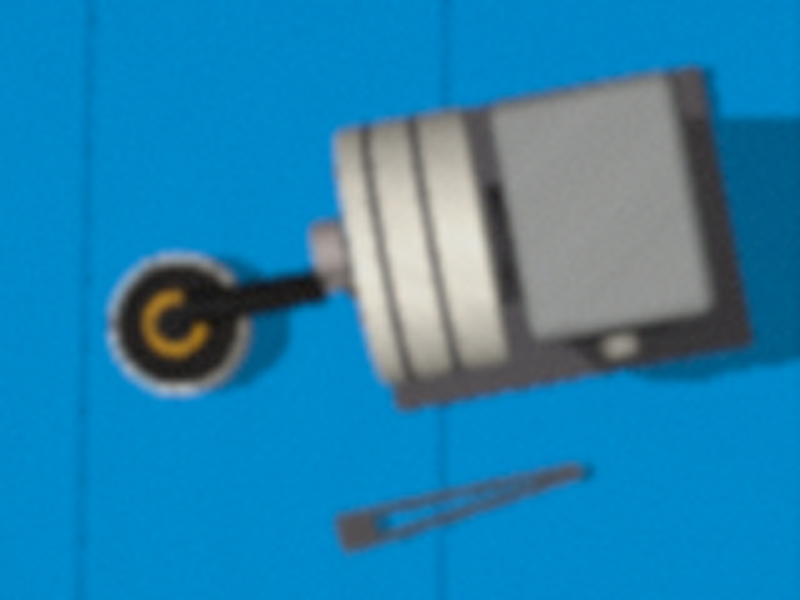

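View pics/c2.png

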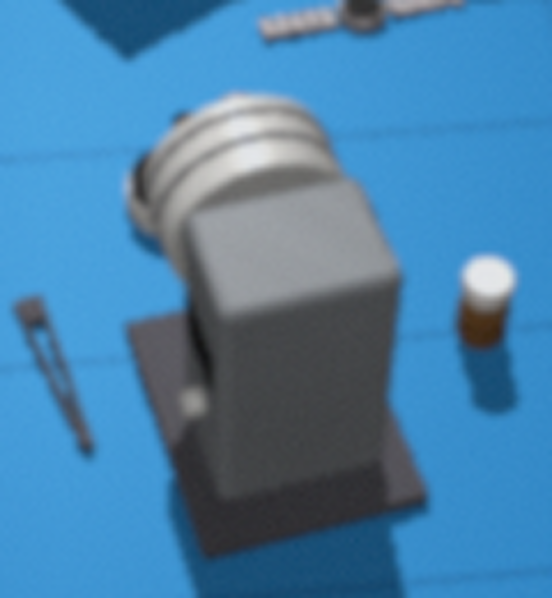

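The top crop shows the drum corners at about (340,130), (380,385), (465,110) and (505,365), and the grip running from (325,288) to about (190,312). In the side crop a dark nub at (180,118) may be the grip above the drum's edge.

```bash
cat >h.py <<'E'
from workcell import bot
import cv2,numpy as np
from scipy.optimize import least_squares
np.set_printoptions(precision=4,suppress=True)
def proj(P,c):
    P=np.atleast_2d(P);T=c["camera_from_world"];p=P@T[:3,:3].T+T[:3,3]
    s=p[:,:2]/p[:,2:];s=s*(1+c["k1"]*(s**2).sum(1,keepdims=True));f=210/np.tan(np.radians(c["vfov"]/2))
    return s*f+[c["cx"],c["cy"]]
def ray(uv,c,z):
    f=lambda xy:(proj([xy[0],xy[1],z],c)-uv).ravel()
    return least_squares(f,[.4,0]).x
def world(ctr,yaw,pl):
    ey=np.array([-np.sin(yaw),np.cos(yaw),0]);ex=np.array([np.cos(yaw),np.sin(yaw),0])
    pl=np.atleast_2d(pl);return np.r_[ctr,.15]+pl[:,:1]*ex+pl[:,1:2]*ey+pl[:,2:]*[0,0,1]
E
python3 - <<'E'
from h import *
c=bot.calibration("top");s=bot.calibration("side")
F=lambda l:[ray(np.array(p)/5+[180,175],c,.15) for p in l]
L1,L2,R1,R2=F([(340,130),(380,385),(465,110),(505,365)])
print(L1,L2,R1,R2)
ctr=(L1+L2+R1+R2)/4
ax=(L1+L2-R1-R2); lat=L1+R1-L2-R2
print(ctr,np.linalg.norm(ax)/2,np.linalg.norm(lat)/2,np.degrees([np.arctan2(-ax[0],ax[1]),np.arctan2(lat[1],lat[0])]))
yaw=np.arctan2(lat[1],lat[0]);ex=np.array([np.cos(yaw),np.sin(yaw)]);ey=np.array([-ex[1],ex[0]])
for q in range(-180,181,15):
    g=world(ctr,yaw,[[.05*np.sin(np.radians(q)),y,.05*np.cos(np.radians(q))] for y in(.052,.122)])
    print(q,((proj(g,c)-[180,175])*5).round().ravel(),((proj(g,s)-[220,150])*4.6).round().ravel())
E
```

```text
[0.6183 0.0407] [0.5001 0.021 ] [ 0.6279 -0.0175] [ 0.5097 -0.0367]
[0.564  0.0019] 0.05870820251732646 0.11979913558387356 [9.3611 9.34  ]
-180 [322. 269. 179. 291.] [222. 194. 195. 119.]
-165 [325. 295. 183. 318.] [203. 196. 176. 121.]
-150 [328. 319. 185. 342.] [185. 194. 159. 119.]
-135 [330. 341. 186. 363.] [169. 189. 143. 113.]
-120 [331. 357. 185. 380.] [157. 181. 131. 105.]
-105 [330. 368. 183. 391.] [149. 169. 123.  93.]
-90 [328. 371. 179. 395.] [146. 156. 120.  80.]
-75 [325. 368. 174. 392.] [148. 141. 122.  65.]
-60 [321. 357. 168. 381.] [155. 126. 129.  50.]
-45 [316. 340. 162. 364.] [167. 112. 140.  36.]
-30 [311. 316. 156. 341.] [183. 100. 156.  24.]
-15 [306. 289. 150. 314.] [202.  91. 174.  15.]
0 [301. 260. 145. 285.] [223.  85. 194.   9.]
15 [297. 232. 142. 256.] [243.  83. 214.   8.]
30 [294. 206. 139. 230.] [262.  85. 232.  10.]
45 [292. 184. 139. 209.] [277.  91. 247.  17.]
60 [292. 168. 140. 193.] [289. 101. 259.  26.]
75 [293. 160. 143. 184.] [296. 113. 266.  38.]
90 [295. 159. 147. 182.] [298. 127. 268.  52.]
105 [299. 164. 152. 188.] [295. 141. 265.  67.]
120 [303. 177. 158. 200.] [287. 155. 258.  81.]
135 [308. 195. 164. 218.] [275. 168. 246.  94.]
150 [312. 217. 170. 240.] [259. 180. 231. 105.]
165 [317. 242. 175. 265.] [241. 188. 214. 114.]
180 [322. 269. 179. 291.] [222. 194. 195. 119.]
```

The grip line and the nub both match q ≈ -165°, so the crank hangs almost down with the grip about 0.10 m above the bench. I'll turn the tool to match the axle and move above the grip.

```bash
python3 -m crank '[{"gripper":85,"travel":[0,0,-6],"twist":[0,0,0.161]},{"gripper":85,"travel":[0,0,-6],"twist":[0,0,0.161]},{"gripper":85,"travel":[0,0,-6],"twist":[0,0,0.161]},{"gripper":85,"travel":[0,0,-6],"twist":[0,0,0.161]},{"gripper":85,"travel":[0,0,-6],"twist":[0,0,0.161]},{"gripper":85,"travel":[0,0,0],"twist":[0,0,0.159]}]'
python3 -m crank '[{"gripper":85,"travel":[-37,19.4,0],"twist":[0,0,0]},{"gripper":85,"travel":[-37,19.4,0],"twist":[0,0,0]},{"gripper":85,"travel":[-37,19.4,0],"twist":[0,0,0]},{"gripper":85,"travel":[-37,19.4,0],"twist":[0,0,0]},{"gripper":85,"travel":[-37,19.4,0],"twist":[0,0,0]},{"gripper":85,"travel":[-37,19.4,0],"twist":[0,0,0]},{"gripper":85,"travel":[-37,19.4,0],"twist":[0,0,0]},{"gripper":85,"travel":[-37,19.4,0],"twist":[0,0,0]},{"gripper":85,"travel":[-37,19.4,0],"twist":[0,0,0]},{"gripper":85,"travel":[-37,19.4,0],"twist":[0,0,0]},{"gripper":85,"travel":[-37,19.4,0],"twist":[0,0,0]},{"gripper":85,"travel":[-37,19.4,0],"twist":[0,0,0]}]'
python3 - <<'E'
from h import *
c=bot.calibration("wrist");im=bot.camera("wrist");print(c,bot.get_obs()["q"])
cv2.imwrite("pics/w1.png",im[:,:,::-1])
E
```

```text
time: 0.85
ee_pos: [0.2362, 0.4968, 0.2614]
tcp_rot: [180.0, 0.0, 99.0]
wrist_force: [0.5, 0.4, -1.8]
opening: 0.0852
grasp_force: 0.0
time: 2.35
ee_pos: [0.5385, 0.0951, 0.261]
tcp_rot: [-180.0, -0.0, 99.3]
wrist_force: [0.7, 0.2, 0.2]
opening: 0.085
grasp_force: 0.0
{'vfov': 62.357138209380224, 'cx': 278.3523452868417, 'cy': 207.76760139710956, 'k1': -0.07257003477277296, 'camera_from_world': array([[ 0.9867,  0.1628,  0.0006, -0.5476],
       [ 0.1548, -0.9394,  0.306 , -0.0435],
       [ 0.0504, -0.3018, -0.952 ,  0.4084],
       [ 0.    ,  0.    ,  0.    ,  1.    ]])} [ 9.7043  5.5521 13.9281 98.4115 -0.0936 90.4839]
```

View pics/w1.png

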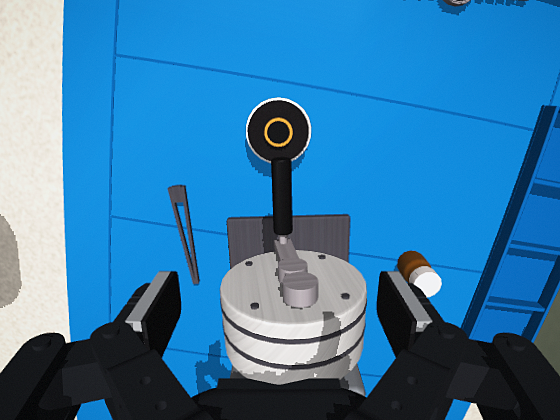

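The wrist view shows the grip from its far end at (282,158) to its near end at (282,233), with the crank hub at about (299,285) and the drum face rim spanning u = 221 to 366. I'll fit centre, yaw and q to all of these.

```bash
python3 - <<'E'
from h import *
c=bot.calibration("top");w=bot.calibration("wrist");o=bot.get_obs()
T=np.array([(340,130),(380,385),(465,110),(505,365)])/5+[180,175]
def f(p):
    ctr,yaw,q=p[:2],p[2],p[3]
    r=[(proj(world(ctr,yaw,[[.06,.03,0],[-.06,.03,0],[.06,-.03,0],[-.06,-.03,0]]),c)-T).ravel()]
    g=.05*np.sin(q),.05*np.cos(q)
    r+=[(proj(world(ctr,yaw,[[g[0],.052,g[1]],[g[0],.122,g[1]]]),w)-[[282,233],[282,160]]).ravel()*[1,.3,1,.3]]
    a=np.linspace(0,6.28,60);e=proj(world(ctr,yaw,np.c_[.06*np.sin(a),a*0+.03,.06*np.cos(a)]),w)
    r+=[[e[:,0].min()-221,e[:,0].max()-366]]
    r+=[proj(world(ctr,yaw,[[0,.043,0]]),w)[0]-[299,285]]
    return np.concatenate(r)
s=least_squares(f,[.564,.002,.163,-2.9],loss="soft_l1");p=s.x
print(p[:2],np.degrees(p[2:]),f(p).round(1))
h=world(p[:2],p[2],[[.05*np.sin(p[3]),.095,.05*np.cos(p[3])]])[0];print("handle",h)
d=h-o["ee_pos"];ty=np.radians(o["tcp_rot"][2]);print("move tool x,y mm",1e3*(d[0]*np.cos(ty)+d[1]*np.sin(ty)),1e3*(d[0]*np.sin(ty)-d[1]*np.cos(ty)),"down",-1e3*d[2]+19)
E
```

```text
[ 0.5682 -0.0009] [   8.4535 -169.0476] [  1.3  -2.    0.5  -1.9   1.8  -1.7   1.2  -1.5  -0.7  -0.1   0.6  -0.6
  -2.1   1.7  -5.6 -18.9]
handle [0.5448 0.0917 0.1009]
move tool x,y mm -0.9798425314957055 4.078335552725037 down 178.20648243032934
```

```bash
python3 -m crank '[{"gripper":85,"travel":[-1,4,20],"twist":[0,0,0.005]},{"gripper":85,"travel":[0,0,30],"twist":[0,0,0]},{"gripper":85,"travel":[0,0,30],"twist":[0,0,0]},{"gripper":85,"travel":[0,0,30],"twist":[0,0,0]},{"gripper":85,"travel":[0,0,30],"twist":[0,0,0]},{"gripper":85,"travel":[0,0,25],"twist":[0,0,0]},{"gripper":85,"travel":[0,0,13],"twist":[0,0,0]},{"gripper":85,"travel":[0,0,0],"twist":[0,0,0]}]' 50
python3 -m crank '[{"gripper":0,"travel":[0,0,0],"twist":[0,0,0]},{"gripper":0,"travel":[0,0,0],"twist":[0,0,0]},{"gripper":0,"travel":[0,0,0],"twist":[0,0,0]},{"gripper":0,"travel":[0,0,0],"twist":[0,0,0]},{"gripper":0,"travel":[0,0,0],"twist":[0,0,0]},{"gripper":0,"travel":[0,0,0],"twist":[0,0,0]},{"gripper":0,"travel":[0,0,0],"twist":[0,0,0]},{"gripper":0,"travel":[0,0,0],"twist":[0,0,0]}]' 50
python3 - <<'E'
from h import *
c=bot.calibration("wrist");im=bot.camera("wrist")
cv2.imwrite("pics/w2.png",im[:,:,::-1])
E
```

```text
time: 3.4
ee_pos: [0.5416, 0.096, 0.0826]
tcp_rot: [-179.9, 0.0, 99.1]
wrist_force: [-0.2, 0.1, 0.8]
opening: 0.085
grasp_force: 0.0
time: 4.4
ee_pos: [0.542, 0.0961, 0.0836]
tcp_rot: [180.0, -0.0, 99.1]
wrist_force: [-3.2, -1.2, 5.4]
opening: 0.0161
grasp_force: 48.9
```

View pics/w2.png

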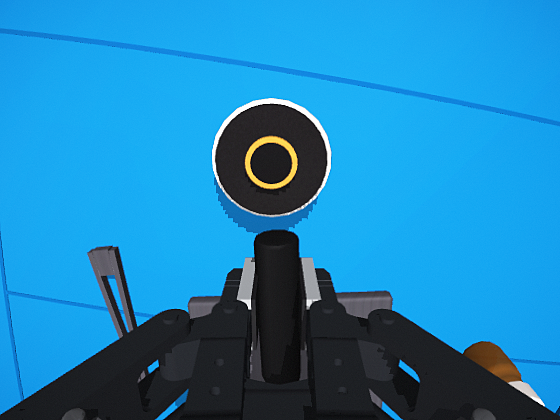

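The fingers hold the grip (opening 16 mm, about 49 N) at q0 ≈ -168°. I'll tabulate the circle in 10° rows.

```bash
python3 - <<'E'
import numpy as np
q=np.radians(np.arange(-168,193,10));a=np.c_[50*np.sin(q),-50*np.cos(q)];d=np.diff(a,axis=0)
for i,r in enumerate(d): print(-168+10*i,r.round(1),end=";")
E
```

```text
-168 [-8.3 -2.5];-158 [-7.8 -4. ];-148 [-7.  -5.2];-138 [-5.9 -6.4];-128 [-4.7 -7.3];-118 [-3.4 -8. ];-108 [-2.  -8.5];-98 [-0.5 -8.7];-88 [ 1.1 -8.7];-78 [ 2.5 -8.3];-68 [ 4.  -7.8];-58 [ 5.2 -7. ];-48 [ 6.4 -5.9];-38 [ 7.3 -4.7];-28 [ 8.  -3.4];-18 [ 8.5 -2. ];-8 [ 8.7 -0.5];2 [8.7 1.1];12 [8.3 2.5];22 [7.8 4. ];32 [7.  5.2];42 [5.9 6.4];52 [4.7 7.3];62 [3.4 8. ];72 [2.  8.5];82 [0.5 8.7];92 [-1.1  8.7];102 [-2.5  8.3];112 [-4.   7.8];122 [-5.2  7. ];132 [-6.4  5.9];142 [-7.3  4.7];152 [-8.   3.4];162 [-8.5  2. ];172 [-8.7  0.5];182 [-8.7 -1.1];
```

```bash
{ python3 -m crank '[{"gripper":0,"travel":[0,-4.2,-1.2],"twist":[0,0,0]},{"gripper":0,"travel":[0,-4.1,-1.3],"twist":[0,0,0]},{"gripper":0,"travel":[0,-7.8,-4],"twist":[0,0,0]}]'
python3 -m crank '[{"gripper":0,"travel":[0,-7,-5.2],"twist":[0,0,0]},{"gripper":0,"travel":[0,-5.9,-6.4],"twist":[0,0,0]}]'
python3 -m crank '[{"gripper":0,"travel":[0,-4.7,-7.3],"twist":[0,0,0]},{"gripper":0,"travel":[0,-3.4,-8],"twist":[0,0,0]}]'
python3 -m crank '[{"gripper":0,"travel":[0,-2,-8.5],"twist":[0,0,0]},{"gripper":0,"travel":[0,-0.5,-8.7],"twist":[0,0,0]}]'
python3 -m crank '[{"gripper":0,"travel":[0,1.1,-8.7],"twist":[0,0,0]},{"gripper":0,"travel":[0,2.5,-8.3],"twist":[0,0,0]}]'
python3 -m crank '[{"gripper":0,"travel":[0,4,-7.8],"twist":[0,0,0]},{"gripper":0,"travel":[0,5.2,-7],"twist":[0,0,0]}]'
} | tee -a log.txt | grep -E "time|ee_pos|wrist|opening|grasp"
```

```text
time: 4.82
ee_pos: [0.5253, 0.0929, 0.0891]
wrist_force: [0.8, -4.2, -3.4]
opening: 0.0162
grasp_force: 49.1
time: 5.08
ee_pos: [0.5111, 0.0903, 0.1005]
wrist_force: [-3.7, -7.6, -7.0]
opening: 0.0165
grasp_force: 49.1
time: 5.32
ee_pos: [0.5023, 0.0886, 0.1155]
wrist_force: [-7.2, -10.2, -5.7]
opening: 0.0163
grasp_force: 49.1
time: 5.58
ee_pos: [0.499, 0.0879, 0.1328]
wrist_force: [-13.5, -11.0, -2.4]
opening: 0.0166
grasp_force: 49.5
time: 5.82
ee_pos: [0.5021, 0.0885, 0.1504]
wrist_force: [-16.6, -10.9, 3.7]
opening: 0.0164
grasp_force: 50.1
time: 6.08
ee_pos: [0.5118, 0.0904, 0.1667]
wrist_force: [-17.0, -8.5, 9.9]
opening: 0.0162
grasp_force: 50.6
```

Side forces are building, so the commanded circle is slightly off. I'll fit the circle from the measured points.

```bash
cat >an.py <<'E'
from h import *
import re
t=open("log.txt").read()
G=lambda k:np.array([eval(x) for x in re.findall(k+r": (\[.*?\])",t)])
P=np.vstack([[.542,.0961,.0836],G("ee_pos")]);W=np.vstack([[-3.2,-1.2,5.4],G("wrist_force")])
y=np.radians(9.1);ex=np.array([np.cos(y),np.sin(y),0]);u=P@ex;fu=W@ex
A=np.c_[2*u,2*P[:,2],np.ones(len(u))];s=np.linalg.lstsq(A,u**2+P[:,2]**2,rcond=None)[0]
print("free circle",s[:2],np.sqrt(s[2]+s[0]**2+s[1]**2))
r=least_squares(lambda c:np.hypot(u-c[0],P[:,2]-c[1])-.05,s[:2]);c=r.x;print("R50",c,r.fun*1e3)
q=np.unwrap(np.arctan2(u-c[0],P[:,2]-c[1]))
# torque robot applies about +q: force on handle = -W ; tangent=(cos q,-sin q)
tau=-.05*(fu*np.cos(q)-W[:,2]*np.sin(q));rad=-(fu*np.sin(q)+W[:,2]*np.cos(q))
print(np.c_[np.degrees(q),tau,rad])
E
python3 an.py
```

```text
free circle [0.5567 0.1332] 0.049943303432650854
R50 [0.5567 0.1332] [ 0.0368 -0.0736 -0.0147 -0.0137  0.1064 -0.011  -0.0572]
[[-172.7105   -0.2004    4.9314]
 [-152.1225    0.085    -2.9467]
 [-130.9076    0.1055   -8.2535]
 [-110.7778    0.1117  -10.1773]
 [ -90.4944    0.1135  -15.09  ]
 [ -69.9142    0.1373  -18.2839]
 [ -47.9238    0.2401  -20.0915]]
```

```bash
{ python3 -m crank '[{"gripper":0,"travel":[-0.8,4.4,-6.7],"twist":[0,0,0]},{"gripper":0,"travel":[-0.8,5.3,-5.5],"twist":[0,0,0]}]'
python3 -m crank '[{"gripper":0,"travel":[0,8,-3.4],"twist":[0,0,0]},{"gripper":0,"travel":[0,8.5,-2],"twist":[0,0,0]}]'
python3 -m crank '[{"gripper":0,"travel":[0,8.7,-0.5],"twist":[0,0,0]},{"gripper":0,"travel":[0,8.7,1.1],"twist":[0,0,0]}]'
python3 -m crank '[{"gripper":0,"travel":[0,8.3,2.5],"twist":[0,0,0]},{"gripper":0,"travel":[0,7.8,4],"twist":[0,0,0]}]'
python3 -m crank '[{"gripper":0,"travel":[0,7,5.2],"twist":[0,0,0]},{"gripper":0,"travel":[0,5.9,6.4],"twist":[0,0,0]}]'
python3 -m crank '[{"gripper":0,"travel":[0,4.7,7.3],"twist":[0,0,0]},{"gripper":0,"travel":[0,3.4,8],"twist":[0,0,0]}]'
} >> log.txt; tail -6 log.txt; python3 an.py
```

```text
time: 7.58
ee_pos: [0.5944, 0.106, 0.1503]
tcp_rot: [-180.0, -0.3, 99.2]
wrist_force: [-11.1, 15.4, 7.0]
opening: 0.016
grasp_force: 51.1
free circle [0.5567 0.1334] 0.05003497704431548
R50 [0.5566 0.1334] [ 0.203   0.0417  0.0328 -0.0366  0.0153 -0.1597 -0.2463  0.4157  0.1148
  0.0587 -0.0254 -0.0702 -0.0104]
[[-172.8417   -0.1998    4.9405]
 [-152.3125    0.0846   -2.9523]
 [-131.1324    0.1039   -8.2617]
 [-111.0079    0.1097  -10.1862]
 [ -90.7007    0.1108  -15.098 ]
 [ -70.071     0.1348  -18.2914]
 [ -48.0053    0.2386  -20.0983]
 [ -28.5425    0.2253   14.0557]
 [  -9.0687    0.3145    4.363 ]
 [  10.7002    0.4009    4.4662]
 [  30.6606    0.4681    3.6902]
 [  50.4567    0.542     4.963 ]
 [  70.2548    0.4734    5.6586]]
```

```bash
{ python3 -m crank '[{"gripper":0,"travel":[0.8,2,8.5],"twist":[0,0,0]},{"gripper":0,"travel":[0.8,0.5,8.7],"twist":[0,0,0]}]'
python3 -m crank '[{"gripper":0,"travel":[0,-1.1,8.7],"twist":[0,0,0]},{"gripper":0,"travel":[0,-2.5,8.3],"twist":[0,0,0]}]'
python3 -m crank '[{"gripper":0,"travel":[0,-4,7.8],"twist":[0,0,0]},{"gripper":0,"travel":[0,-5.2,7],"twist":[0,0,0]}]'
python3 -m crank '[{"gripper":0,"travel":[0,-6.4,5.9],"twist":[0,0,0]},{"gripper":0,"travel":[0,-7.3,4.7],"twist":[0,0,0]}]'
python3 -m crank '[{"gripper":0,"travel":[0,-8,3.4],"twist":[0,0,0]},{"gripper":0,"travel":[0,-8.5,2],"twist":[0,0,0]}]'
python3 -m crank '[{"gripper":0,"travel":[0,-8.7,0.5],"twist":[0,0,0]},{"gripper":0,"travel":[0,-8.7,-1.1],"twist":[0,0,0]}]'
} >> log.txt; tail -6 log.txt; cat >>an.py <<'E'
if len(q)>14:
    def m(i): 
        B=np.c_[np.ones(len(i)),np.sin(q[i]),np.cos(q[i])];k,*_=np.linalg.lstsq(B,tau[i],rcond=None);return k,tau[i]-B@k
    k,res=m(np.arange(1,len(q)));a=np.arctan2(k[2],k[1])
    print(k,np.hypot(*k[1:]),res)
    # holding torque = A sin(q+a), A>0; heavy side angle = q+a+pi... heavy down & stable at q=-a
    print("heavy-down q deg",np.degrees(-a))
E
python3 an.py
```

```text
time: 9.07
ee_pos: [0.5373, 0.0952, 0.0846]
tcp_rot: [-180.0, 0.0, 99.1]
wrist_force: [1.8, -0.6, -3.3]
opening: 0.0162
grasp_force: 50.4
free circle [0.5566 0.1334] 0.05001261780652384
R50 [0.5566 0.1334] [ 0.2144  0.0497  0.0362 -0.038   0.0093 -0.1697 -0.2591  0.4019  0.1016
  0.0478 -0.0328 -0.0733 -0.0088  0.0308  0.0296 -0.0281 -0.0695 -0.0625
  0.055 ]
[[-172.8504   -0.1998    4.9411]
 [-152.3253    0.0845   -2.9527]
 [-131.1477    0.1038   -8.2622]
 [-111.0236    0.1096  -10.1868]
 [ -90.7149    0.1106  -15.0986]
 [ -70.0819    0.1346  -18.2919]
 [ -48.011     0.2385  -20.0988]
 [ -28.543     0.2253   14.0556]
 [  -9.0639    0.3145    4.3635]
 [  10.7098    0.4008    4.4676]
 [  30.6738    0.4681    3.6923]
 [  50.4721    0.542     4.9659]
 [  70.2705    0.4733    5.6612]
 [  89.9129    0.4555    6.5022]
 [ 109.4074    0.3681    5.8879]
 [ 128.8168    0.2856    1.3549]
 [ 149.2801    0.2413   -4.7293]
 [ 171.0096    0.1847   -3.318 ]
 [ 192.7334    0.1184   -2.848 ]]
[0.269  0.1671 0.1113] 0.20073554644424474 [-0.0083  0.0339  0.0365  0.0101 -0.0152  0.0193 -0.0616 -0.038  -0.0085
  0.0182  0.0733  0.0095  0.0193 -0.0215 -0.0438 -0.0173 -0.0005 -0.0052]
heavy-down q deg -33.66784052892369
```

The step to the far side and back is done. A full-turn fit puts the heavy side down at q ≈ -34°. I'll go back to it the other way, which gives a check with the friction reversed.

```bash
cp log.txt log1.txt; { python3 -m crank '[{"gripper":0,"travel":[0,4.4,0.5],"twist":[0,0,0]},{"gripper":0,"travel":[0,4.3,0.6],"twist":[0,0,0]},{"gripper":0,"travel":[0,8.7,-0.5],"twist":[0,0,0]}]'
python3 -m crank '[{"gripper":0,"travel":[0,8.5,-2],"twist":[0,0,0]},{"gripper":0,"travel":[0,8,-3.4],"twist":[0,0,0]}]'
python3 -m crank '[{"gripper":0,"travel":[0,7.3,-4.7],"twist":[0,0,0]},{"gripper":0,"travel":[0,6.4,-5.9],"twist":[0,0,0]}]'
python3 -m crank '[{"gripper":0,"travel":[0,5.2,-7],"twist":[0,0,0]},{"gripper":0,"travel":[0,4,-7.8],"twist":[0,0,0]}]'
python3 -m crank '[{"gripper":0,"travel":[0,2.5,-8.3],"twist":[0,0,0]},{"gripper":0,"travel":[0,1.1,-8.7],"twist":[0,0,0]}]'
python3 -m crank '[{"gripper":0,"travel":[0,-0.5,-8.7],"twist":[0,0,0]},{"gripper":0,"travel":[0,-2,-8.5],"twist":[0,0,0]}]'
python3 -m crank '[{"gripper":0,"travel":[0,-3.4,-8],"twist":[0,0,0]},{"gripper":0,"travel":[0,-4.7,-7.3],"twist":[0,0,0]}]'
python3 -m crank '[{"gripper":0,"travel":[0,-5.9,-6.4],"twist":[0,0,0]},{"gripper":0,"travel":[0,-7,-5.2],"twist":[0,0,0]}]'
python3 -m crank '[{"gripper":0,"travel":[0,-7.8,-4],"twist":[0,0,0]},{"gripper":0,"travel":[0,-8.3,-2.5],"twist":[0,0,0]}]'
python3 -m crank '[{"gripper":0,"travel":[0,-8.7,-1.1],"twist":[0,0,0]},{"gripper":0,"travel":[0,-8.7,0.5],"twist":[0,0,0]}]'
python3 -m crank '[{"gripper":0,"travel":[0,-8.5,2],"twist":[0,0,0]},{"gripper":0,"travel":[0,-8,3.4],"twist":[0,0,0]}]'
} >> log.txt; tail -6 log.txt; cat >>an.py <<'E'
if len(q)>24:
    i=np.arange(20,len(q));k,res=m(i);print("back",k,np.hypot(*k[1:]),res,np.degrees(-np.arctan2(k[2],k[1])))
    sg=np.sign(np.diff(q,prepend=q[0]-1));i=np.r_[1:19,20:len(q)]
    B=np.c_[sg,np.sin(q),np.cos(q),np.ones(len(q))][i];k=np.linalg.lstsq(B,tau[i],rcond=None)[0];print("both",k,np.degrees(-np.arctan2(k[2],k[1])))
E
python3 an.py|tail -22
```

```text
time: 11.95
ee_pos: [0.5259, 0.0929, 0.1783]
tcp_rot: [179.8, 0.1, 99.0]
wrist_force: [9.8, 1.0, -7.6]
opening: 0.0165
grasp_force: 50.4
 [ 149.26      0.2412   -4.731 ]
 [ 170.9619    0.1846   -3.3211]
 [ 192.665     0.1183   -2.8508]
 [ 174.383    -0.3842   -2.1582]
 [ 153.7411   -0.3003   -3.1697]
 [ 132.5833   -0.2416   -3.1658]
 [ 111.3414   -0.1281   -0.8628]
 [  90.774    -0.0616    2.4072]
 [  70.6739   -0.0634    4.8461]
 [  50.7249   -0.0673    5.3038]
 [  30.8652   -0.0329    6.7128]
 [  11.3668   -0.0609    9.1393]
 [  -7.9411   -0.1671   11.9767]
 [ -26.7591   -0.268    11.2141]]
[0.0943 0.0407 0.0765] 0.08661876048976959 [ 0.0766  0.0899  0.0801  0.0572  0.052   0.1232  0.0829  0.1509  0.2235
  0.287   0.3673  0.3146  0.3201  0.2606  0.2075  0.1918  0.1593  0.1074
 -0.4065 -0.3441 -0.3142 -0.2325 -0.1956 -0.2214 -0.2416 -0.2138 -0.2382
 -0.3316 -0.4123]
heavy-down q deg -61.97376830272124
back [-0.2775  0.2022  0.1401] 0.2459885088580982 [ 0.0134 -0.0182  0.0121  0.0156 -0.023  -0.035   0.0206  0.0395 -0.0004
 -0.0245] -34.71335022786964
both [0.2621 0.1705 0.117  0.0066] -34.46977990221007
```

Both directions agree on -34.5°. One last small step, then settle and verify.

```bash
{ python3 -m crank '[{"gripper":0,"travel":[0,-3,1.8],"twist":[0,0,0]},{"gripper":0,"travel":[0,-2.8,1.7],"twist":[0,0,0]},{"gripper":0,"travel":[0,0,0],"twist":[0,0,0]},{"gripper":0,"travel":[0,0,0],"twist":[0,0,0]},{"gripper":0,"travel":[0,0,0],"twist":[0,0,0]},{"gripper":0,"travel":[0,0,0],"twist":[0,0,0]},{"gripper":0,"travel":[0,0,0],"twist":[0,0,0]},{"gripper":0,"travel":[0,0,0],"twist":[0,0,0]}]'
} >> log.txt; tail -6 log.txt; python3 an.py|grep -B2 "^\[" |grep "\[" ; python3 - <<'E'
from h import *
cv2.imwrite("pics/top9.png",bot.camera("top")[:,:,::-1])
E
```

```text
time: 12.95
ee_pos: [0.5205, 0.0919, 0.175]
tcp_rot: [179.8, 0.1, 99.0]
wrist_force: [7.0, 1.1, -5.8]
opening: 0.0166
grasp_force: 50.6
[[-172.9209   -0.1995    4.946 ]
 [ -26.7571   -0.268    11.2139]
 [ -34.0784   -0.131     8.7744]]
[0.0844 0.0541 0.065 ] 0.08456539307360145 [ 0.0826  0.1023  0.0983  0.0803  0.0784  0.1508  0.1093  0.1742  0.2422
```

View pics/top9.png

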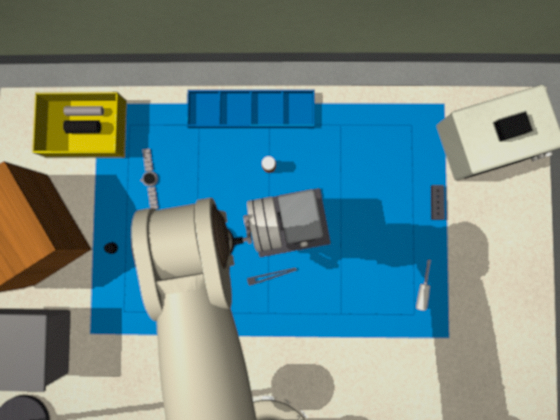

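The drum stands at q ≈ -34°, still gripped at about 50 N. The visible bystanders are where they were: watch (150,178), oil (268,163), tweezers (272,275), driver (424,285). The arm hides the holder in this view.

```bash
python3 -c "
from workcell import bot
print(bot.job_done())"
```

```text
the job is handed in; nothing more can be done
None
```

I swung the drum a full turn, felt the heavy side in both directions, turned it to hang straight down (crank at about -34°, where both directions agreed), and handed the job in with the grip still held at about 50 N; no verdict came back.

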